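# Set the glass chimney on the camp lantern

## Task

Put the taller of the two frosted glass chimneys onto the camp lantern: lower it over the light post so that it stands upright and flat on the lantern's base, and let go of it. The glass is thin: hold it with a light grip, set it down softly without dropping it, and leave the short chimney where it is.

Things in the scene. Friction and masses are not known exactly. Their poses are not given: they have to be found in the camera images.
- chimney_mid (a point): The taller chimney: a straight open tube of frosted white glass, upright on the bench, 85 mm high, 50 mm outside and 45 mm inside diameter, 60 to 130 g. Point: on its axis, half-way up; z is its axis. It breaks at a grip above 40 N from each finger (80 N for both added), if set on the lantern with over 60 N, or if let fall over 10 mm. A grip of 20 to 25 N holds it safely.
- lantern_seat (a point): The lantern without its chimney: a round dark steel base, fixed, 110 mm across and 22 mm high, with a light post at its centre, 18 mm thick, rising 37 mm above the base's flat top. Point: the centre of that top (foot of the post), 22 mm above the bench; z is up. The chimney stands on this top (96 mm across) around the post, its middle then 42.5 mm above this point.
- short_chimney_mid (a point): The short chimney, which stays: the same glass, 50 mm across but 50 mm high, on the bench. Point: on its axis, half-way up. These things, a mug of screws and a plug socket stand mid-bench in any order, none over 95 mm high, with at least 60 mm clear all round the tall chimney where it stands and where it will stand.

How it is judged:
By the outcome, as a careful person would: the job done as asked, in the order asked, and still so for the second after the job is handed in, with the robot touching nothing.
It also fails if it takes over 35 s, if anything falls off the work surface, if the arm or the gripper's body presses on something with over 40 N, if the wrist force passes 120 N, or if a joint passes its speed limit or range.

## Robot

A 6-joint arm with a two-finger parallel gripper is mounted at the origin on the work surface. World frame = base frame: x ahead of the robot, y to its left, z up, the work surface at z = 0. Lengths are in m, angles in degrees, forces in N, time in s.
With the tool pointing down it reaches from about 0.25 to 0.725 m from the base axis. Payload 9.7 kg.
Tool frame: the origin (TCP) lies midway between the tips of the shut fingers; the grasp point (between the pads) lies 19 mm behind it; x points along the fingers, y is the direction in which the jaws open and shut, and the axes are right-handed (so a half turn about x gives the same grasp; the last joint's range is limited). The gripper opens to 85 mm and grips with 20 to 120 N. Pads are 22 mm wide; open, the fingers measure 114 mm over their backs; the gripper's body (76 mm by 85 mm) begins 54 mm behind the grasp point. The pads swing forward as they close: fully open they stand 13 mm farther back than shut.
Start: joints at [74.943, 4.979, 10.078, 95.1, 0, 90], TCP at [0.143, 0.531, 0.231] pointing down, gripper open.
Joint ranges: [-179.16, 179.16], [-48.56, 103.87], [-65.8, 70.77], [-126.05, 130.52], [-82.76, 87.17], [-180, 180]. Speed limits (degrees/s): [127.2, 127.2, 147.25, 180, 180, 180].

## Interface

Orientations are given as [roll, pitch, yaw] about the fixed x, y, z axes, in that order (R = Rz(yaw) Ry(pitch) Rx(roll)).
In Python, from workcell import bot, cams gives the robot as it stands.
- The arm moves only by the tool apply_moves, never from a script. Its argument "commands" is a list of rows, each a list of 5 numbers: the shift along the tool's x, y, z in m, then the turn about the tool's x in rad, then the opening, from -1 (shut) to 1 (fully open). In form: [[tx, ty, tz, roll, hand], ...]. A call has 1 to 12 rows; each row is the pose to reach, as a shift and turn from the pose measured when the call began, along the tool's axes at that moment; what a row does not reach only later rows make up. A row lasts 1/10 s, in which the tool goes at most 50 mm and 8.59 degrees, less where a joint would pass 70% of its speed; a pose out of reach is approached as far as the arm can. A call with a gripper value outside its range is refused whole. The fingers move at their own pace and stop on an object; "newtons" is the grip in N (left out, the last holds). Time passes only in rows, so rows that repeat a pose let the fingers close. It gives the time, the measured TCP pose, the force and the opening at its end, in the units of the state.
- bot.get_obs(): the state, without advancing time (a new reading comes with each control period).
- cams.camera(name): name is "scene" or "top"; returns a dict with "frame" (480x640x3 uint8, blue, green, red), "depth" (480x640 float32, m along the optical axis (not along the pixel's ray), 0 where there is no reading), "camera_matrix" (3x3 intrinsics, pixels), "R" (3x3) and "t" (3): a world point X has camera coordinates R X + t. Camera axes: x right, y down, z forward; pixel columns grow to the right and rows downward; lengths in m; the calibration is good to about 2 mm. A picture is of the moment at which its call begins.
- bot.job_done(): hands the job in, once; it reports no verdict.
Trained networks look in the newest picture that a camera, given by its name, has taken for a name from the list of things; names that differ only in an ending like _2 or _b are one class to them, and where a whole thing is asked for, a point or a joint stands for the part that bears it (a point fixed in the world has none). Each returns a list of dicts, best first, with "confidence" (0 to 1); they miss things now and then, are a little off and sometimes report something else, mostly with a low value. They report only what shows in the picture. A call takes as long as a camera call.
- cams.spot_in(name, camera): "rect" ([left, top, right, bottom] in pixels, round what is visible of it).
The state is a dict: "time": time; "q": joint angles; "qd": joint speeds; "joint_efforts": joint torques, N m; "ee_pos": TCP position; "tcp_rot": TCP orientation; "wrist_force": force on the tool from outside, world axes, zero at the start; "torque": the same for the moment, N m; "opening": finger opening in m.
Only numpy, scipy, OpenCV 4.12 (cv2) and the standard library are available. Lean on these libraries where they do the work, as an engineer would, in place of code of your own. Each camera call takes 0.05 s, during which the arm holds its last target. There are 200 camera calls.

## Working session

There is one attempt and no reset: what is moved stays moved. The work goes in short steps, Python scripts to look and compute and a tool call to move; the robot and the scene stay as the last step left them, time stands still between calls to the robot, and variables do not carry over. Pictures are saved under pics/ and viewed, about 8 in all and at most 12, crops included, and the job is handed in when it is done.

Besides the shell and the picture viewer there is one more tool, called as name(argument=value, ...), one argument or row to a line, values as JSON. apply_moves: Moves the arm, as the interface text tells. Its arguments: {"type":"object","properties":{"commands":{"type":"array"},"newtons":{"type":"number"}},"required":["commands"]}

```bash
mkdir -p pics
cat > h.py <<'E'
import numpy as np,cv2
from workcell import bot,cams
def cloud(c):
    K=c["camera_matrix"];d=c["depth"];v,u=np.mgrid[:480,:640]
    p=np.stack([(u-K[0,2])/K[0,0]*d,(v-K[1,2])/K[1,1]*d,d],-1)
    P=(p-c["t"])@c["R"]; P[d==0]=np.nan
    return P
E
python3 - <<'E'
from h import *
ims=[]
for n in("scene","top"):
    c=cams.camera(n);P=cloud(c);f=c["frame"].copy()
    print(n,"cam at",(-c["R"].T@c["t"]).round(3),"axis",c["R"][2].round(2))
    for t in("chimney_mid","lantern_seat","short_chimney_mid"):
        for r in cams.spot_in(t,n)[:2]:
            b=[int(x) for x in r["rect"]];Q=P[b[1]:b[3],b[0]:b[2]].reshape(-1,3);Q=Q[Q[:,2]>0.008]
            print(t,b,round(r["confidence"],2),np.nanpercentile(Q,[2,50,98],axis=0).round(3).tolist() if len(Q) else None)
            cv2.rectangle(f,b[:2],b[2:],(0,0,255),1);cv2.putText(f,t[:6],(b[0],b[1]-3),0,.4,(0,0,255))
    cv2.imwrite(f"pics/{n}1.png",f)
o=bot.get_obs();print({k:np.round(v,3).tolist() for k,v in o.items()})
E
```

```text
scene cam at [ 1.25  -0.124  0.543] axis [-0.83  0.16 -0.54]
chimney_mid [150, 235, 183, 291] 0.77 [[0.462, -0.283, 0.01], [0.504, -0.26, 0.059], [0.511, -0.238, 0.085]]
lantern_seat [398, 221, 455, 260] 0.98 [[0.419, 0.196, 0.009], [0.474, 0.242, 0.021], [0.515, 0.293, 0.054]]
short_chimney_mid [298, 228, 324, 264] 0.68 [[0.433, -0.013, 0.009], [0.473, 0.01, 0.035], [0.483, 0.033, 0.05]]
top cam at [0.475 0.009 0.935] axis [ 0.08 -0.02 -1.  ]
chimney_mid [427, 258, 469, 286] 0.81 [[0.462, -0.284, 0.01], [0.485, -0.267, 0.055], [0.508, -0.237, 0.086]]
lantern_seat [159, 250, 222, 309] 0.68 [[0.41, 0.196, 0.01], [0.46, 0.245, 0.021], [0.511, 0.298, 0.053]]
short_chimney_mid [294, 270, 318, 297] 0.71 [[0.433, -0.007, 0.011], [0.449, 0.018, 0.049], [0.481, 0.035, 0.052]]
{'time': 0.4, 'q': [74.944, 4.984, 10.072, 95.1, -0.001, 89.999], 'qd': [-0.076, -0.039, -0.019, -0.028, 0.068, -0.074], 'joint_efforts': [0.0, -51.95, 46.438, 0.003, 0.0, 0.0], 'ee_pos': [0.143, 0.531, 0.231], 'tcp_rot': [-83.565, 89.987, -98.62], 'wrist_force': [0.117, -0.018, -0.005], 'torque': [-0.012, 0.018, 0.01], 'opening': 0.086}
```

```bash
cat >> h.py <<'E'
from scipy.optimize import least_squares
def fit(Q,r):
    xy=Q[:,:2];s=least_squares(lambda c:np.hypot(*(xy-c).T)-r,np.median(xy,0),loss="soft_l1",f_scale=.002)
    return s.x.round(4),np.median(abs(s.fun)).round(4),len(Q)
def sel(P,c,rad,z0,z1):
    Q=P.reshape(-1,3);return Q[(np.hypot(Q[:,0]-c[0],Q[:,1]-c[1])<rad)&(Q[:,2]>z0)&(Q[:,2]<z1)]
E
python3 - <<'E'
from h import *
from scipy.spatial.transform import Rotation as R
T=[];ims=[]
for n in("scene","top"):
    c=cams.camera(n);P=cloud(c)
    ims.append(c["frame"])
    a=sel(P,(.486,-.26),.04,.03,.083);print(n,"tall side/25",fit(a,.025))
    a=sel(P,(.486,-.26),.04,.081,.095);print(n,"tall rim",fit(a,.0238),np.median(a[:,2]))
    b=sel(P,(.461,.246),.07,.017,.027);print(n,"base top bbox",np.percentile(b[:,:2],[1,99],axis=0).mean(0),np.median(b[:,2]))
    for z in (.035,):
        p=sel(P,(.461,.246),.03,z,.054);print("post side",fit(p,.009))
    p=sel(P,(.461,.246),.04,.055,.07);print("post top",p.mean(0) if len(p) else 0,len(p))
im=np.vstack([ims[0][180:330],ims[1][180:380]]);cv2.imwrite("pics/a.png",cv2.resize(im,(800,int(350*1.25))))
o=bot.get_obs();print(R.from_euler("xyz",o["tcp_rot"],degrees=True).as_matrix().round(3))
E
```

```text
scene tall side/25 (array([ 0.4856, -0.262 ]), np.float64(0.0011), 958)
scene tall rim (array([ 0.4863, -0.2618]), np.float64(0.0008), 154) 0.08379029049274375
scene base top bbox [0.46470507 0.24651919] 0.0211169701670422
post side (array([0.461 , 0.2486]), np.float64(0.0008), 80)
post top [0.46290684 0.24838716 0.05680325] 16
top tall side/25 (array([ 0.4853, -0.2597]), np.float64(0.0015), 415)
top tall rim (array([ 0.4851, -0.2607]), np.float64(0.0007), 123) 0.08393005862846971
top base top bbox [0.46209481 0.24940222] 0.021042806077461274
post side (array([0.4619, 0.2505]), np.float64(0.0005), 37)
post top [0.46176315 0.24968202 0.05725823] 39
[[-0.     0.26   0.966]
 [-0.     0.966 -0.26 ]
 [-1.    -0.    -0.   ]]
```

View pics/a.png

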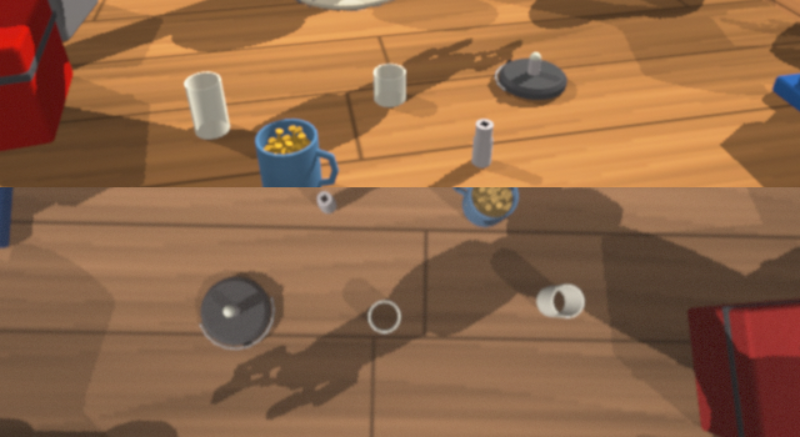

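The picture shows the tall chimney at crop pixels (208,105) in the scene view and (560,300) in the top view, the lantern at (532,78) and (235,312), and the short chimney between them. The detections match, so I'm moving above the tall chimney.

apply_moves(
  commands=[
    [0.0, -0.034, 0.027, 0.09, 1],
    [0.01, -0.068, 0.054, 0.18, 1],
    [0.015, -0.101, 0.081, 0.27, 1],
    [0.02, -0.135, 0.107, 0.36, 1],
    [0.02, -0.169, 0.134, 0.45, 1],
    [0.03, -0.203, 0.161, 0.54, 1],
    [0.03, -0.237, 0.188, 0.63, 1],
    [0.03, -0.27, 0.215, 0.72, 1],
    [0.03, -0.304, 0.242, 0.81, 1],
    [0.03, -0.338, 0.268, 0.9, 1],
    [0.03, -0.372, 0.295, 0.99, 1],
    [0.03, -0.406, 0.322, 1.08, 1],
  ],
  newtons=22,
)

```text
time: 1.7
ee_pos: [0.3487, 0.0536, 0.2016]
tcp_rot: [87.1, 89.9, 10.0]
wrist_force: [1.1, 1.8, -1.0]
opening: 0.0852
```

```bash
cat >> h.py <<'E'
from scipy.spatial.transform import Rotation as Ro
def rel(target):
    o=bot.get_obs();M=Ro.from_euler("xyz",o["tcp_rot"],degrees=True).as_matrix()
    print("t",o["time"],"pos",np.round(o["ee_pos"],4),"q",np.round(o["q"],1),"F",np.round(o["wrist_force"],1),"open",o["opening"])
    print("y axis",M[:,1].round(3),"yaw of y",np.degrees(np.arctan2(M[1,1],M[0,1])).round(1),"x axis",M[:,0].round(3))
    print("rel",(M.T@(np.array(target)-o["ee_pos"])).round(4))
E
python3 -c "
from h import *
rel((.4855,-.261,.15))"
```

```text
t 1.7 pos [0.3487 0.0536 0.2016] q [  8.7 -22.6 -17.4  95.1   0.   85.9] F [ 1.1  1.8 -1. ] open 0.08520544383591706
y axis [0.975 0.222 0.001] yaw of y 12.9 x axis [ 0.001  0.    -1.   ]
rel [0.0517 0.0633 0.3372]
```

apply_moves(
  commands=[
    [0.0, 0.008, 0.042, 0.09, 1],
    [0.01, 0.016, 0.084, 0.18, 1],
    [0.02, 0.024, 0.126, 0.27, 1],
    [0.025, 0.032, 0.168, 0.36, 1],
    [0.03, 0.04, 0.21, 0.45, 1],
    [0.04, 0.048, 0.253, 0.54, 1],
    [0.045, 0.056, 0.295, 0.63, 1],
    [0.052, 0.063, 0.337, 0.72, 1],
    [0.052, 0.063, 0.337, 0.72, 1],
    [0.052, 0.063, 0.337, 0.72, 1],
  ],
)

```text
time: 2.7
ee_pos: [0.4848, -0.2614, 0.149]
tcp_rot: [-140.7, 89.9, 100.8]
wrist_force: [0.2, -0.2, -0.4]
opening: 0.0852
```

```bash
python3 -c "
from h import *
rel((.4855,-.261,.035))
ims=[]
for n in('scene','top'):
    c=cams.camera(n);P=cloud(c);ims.append(c['frame'])
    a=sel(P,(.486,-.26),.04,.03,.088);print(n,fit(a,.025))
cv2.imwrite('pics/b.png',np.hstack([ims[0][130:330,60:260],ims[1][180:380,350:550]]).repeat(2,0).repeat(2,1))"
```

```text
t 2.7 pos [ 0.4848 -0.2614  0.149 ] q [-28.4   4.2   0.2  86.    0.1  90.1] F [ 0.2 -0.2 -0.4] open 0.08516959468845403
y axis [ 0.879 -0.476 -0.001] yaw of y -28.4 x axis [-0.     0.001 -1.   ]
rel [ 0.114   0.0005 -0.0006]
scene (array([ 0.4857, -0.262 ]), np.float64(0.0011), 1074)
top (array([ 0.4852, -0.2599]), np.float64(0.0015), 509)
```

View pics/b.png

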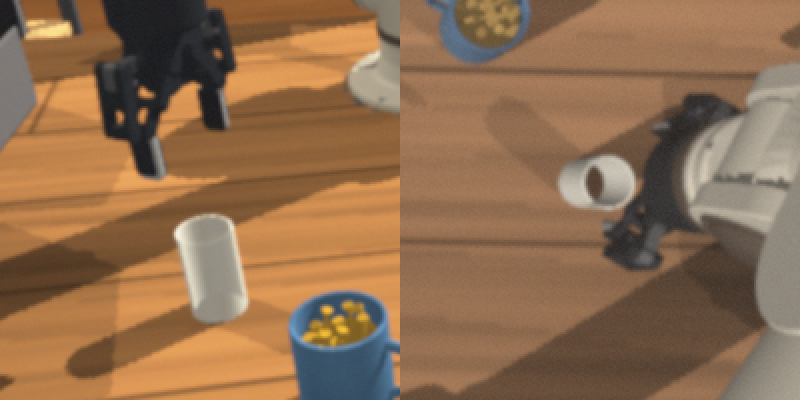

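The picture shows the open fingers straddling the tall chimney's axis in both views: tips at (150,175) and (215,125) on the left, (615,225) and (660,125) on the right. I'll lower the gripper and close it gently.

apply_moves(
  commands=[
    [0.02, 0, 0, 0, 1],
    [0.045, 0, 0, 0, 1],
    [0.07, 0, 0, 0, 1],
    [0.09, 0, 0, 0, 1],
    [0.105, 0, 0, 0, 1],
    [0.114, 0, 0, 0, 1],
    [0.114, 0, 0, 0, 1],
    [0.114, 0, 0, 0, 1],
  ],
  newtons=22,
)

```text
time: 3.6
ee_pos: [0.4855, -0.2603, 0.037]
tcp_rot: [113.1, 89.9, -5.2]
wrist_force: [0.6, 0.0, 0.3]
opening: 0.0854
```

apply_moves(
  commands=[
    [0, 0, 0, 0, 0.5],
    [0, 0, 0, 0, 0.4],
    [0, 0, 0, 0, 0.3],
    [0, 0, 0, 0, 0.2],
    [0, 0, 0, 0, 0.1],
    [0, 0, 0, 0, 0.05],
    [0, 0, 0, 0, 0.0],
    [0, 0, 0, 0, 0.0],
    [0, 0, 0, 0, 0.0],
  ],
  newtons=22,
)

```text
time: 4.5
ee_pos: [0.4856, -0.2603, 0.0374]
tcp_rot: [108.5, 89.8, -9.8]
wrist_force: [-1.6, 0.2, 5.8]
opening: 0.0494
```

apply_moves(
  commands=[
    [0, 0, 0, 0, -0.5],
    [0, 0, 0, 0, -1],
    [0, 0, 0, 0, -1],
    [-0.005, 0, 0, 0, -1],
    [-0.015, 0, 0, 0, -1],
    [-0.03, 0, 0, 0, -1],
    [-0.045, 0, 0, 0, -1],
    [-0.055, 0, 0, 0, -1],
    [-0.055, 0, 0, 0, -1],
    [-0.055, 0, 0, 0, -1],
  ],
)

```text
time: 5.5
ee_pos: [0.4856, -0.2604, 0.0925]
tcp_rot: [106.2, 89.8, -12.1]
wrist_force: [0.1, -0.3, -1.6]
opening: 0.0499
```

```bash
python3 -c "
from h import *
rel((.462,.249,.2))
ims=[]
for n in('scene','top'):
    c=cams.camera(n);ims.append(c['frame'])
cv2.imwrite('pics/c.png',np.hstack([ims[0][130:330,60:260],ims[1][180:380,350:550]]).repeat(2,0).repeat(2,1))"
```

```text
t 5.5 pos [ 0.4856 -0.2604  0.0925] q [-28.2   4.5  -5.8  79.5   0.1  90.1] F [ 0.1 -0.3 -1.6] open 0.04991563577550124
y axis [ 0.88  -0.474  0.003] yaw of y -28.3 x axis [ 0.003 -0.001 -1.   ]
rel [-0.1079 -0.2621 -0.4373]
```

View pics/c.png

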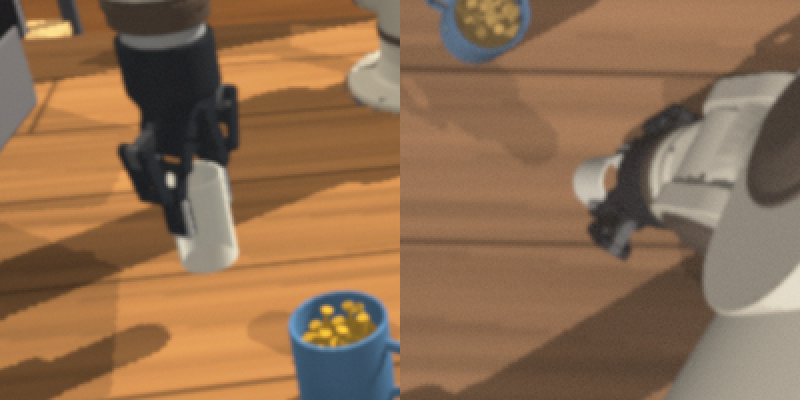

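It's held straight: the picture shows the chimney clear of the bench between the pads at (205,215). Next I'll raise it and carry it over.

apply_moves(
  commands=[
    [-0.02, 0, 0, 0, -1],
    [-0.05, 0, 0, 0, -1],
    [-0.08, -0.005, -0.009, 0, -1],
    [-0.1, -0.016, -0.026, 0, -1],
    [-0.108, -0.031, -0.052, 0, -1],
    [-0.108, -0.052, -0.086, 0, -1],
    [-0.108, -0.072, -0.12, 0, -1],
    [-0.108, -0.093, -0.155, 0, -1],
    [-0.108, -0.113, -0.189, 0, -1],
    [-0.108, -0.134, -0.223, 0, -1],
    [-0.108, -0.149, -0.249, 0, -1],
    [-0.108, -0.155, -0.259, 0, -1],
  ],
)

```text
time: 6.8
ee_pos: [0.4709, 0.0436, 0.1991]
tcp_rot: [132.1, 89.9, 13.9]
wrist_force: [0.1, 0.2, -2.0]
opening: 0.0493
```

```bash
python3 -c "
from h import *
rel((.462,.249,.17))"
```

```text
t 6.8 pos [0.4709 0.0436 0.1991] q [  5.3  -6.2  -4.6  91.6   0.  123.5] F [ 0.1  0.2 -2. ] open 0.04933227821378886
y axis [ 0.881 -0.472  0.001] yaw of y -28.2 x axis [ 0.001  0.    -1.   ]
rel [ 0.0291 -0.1048 -0.1769]
```

apply_moves(
  commands=[
    [0, -0.01, -0.017, 0, -1],
    [0, -0.026, -0.044, 0, -1],
    [0, -0.047, -0.079, 0, -1],
    [0, -0.068, -0.114, 0, -1],
    [0, -0.085, -0.144, 0, -1],
    [0.01, -0.098, -0.165, 0, -1],
    [0.02, -0.104, -0.175, 0, -1],
    [0.029, -0.105, -0.177, 0, -1],
    [0.029, -0.105, -0.177, 0, -1],
    [0.029, -0.105, -0.177, 0, -1],
  ],
)

```text
time: 7.8
ee_pos: [0.462, 0.248, 0.17]
tcp_rot: [97.8, 90.0, -20.4]
wrist_force: [0.4, -0.2, -0.4]
opening: 0.0496
```

```bash
python3 -c "
from h import *
rel((.462,.249,.0594))
ims=[]
for n in('scene','top'):
    c=cams.camera(n);P=cloud(c);ims.append(c['frame'])
    a=sel(P,(.462,.249),.035,.134,.16);print(n,'held bottom part',fit(a,.025), 'zmin',np.percentile(sel(P,(.462,.249),.035,.11,.2)[:,2],1))
    b=sel(P,(.462,.249),.03,.035,.062);print('post',fit(b,.009) if len(b)>5 else len(b))
cv2.imwrite('pics/d.png',np.hstack([ims[0][80:280,320:520],ims[1][180:380,100:300]]).repeat(2,0).repeat(2,1))"
```

```text
t 7.8 pos [0.462 0.248 0.17 ] q [ 28.2   0.6  -1.2  88.1  -0.  146.5] F [ 0.4 -0.2 -0.4] open 0.049577841603212866
y axis [ 0.881 -0.473  0.001] yaw of y -28.2 x axis [ 0.001 -0.    -1.   ]
rel [ 0.1106 -0.0006 -0.0009]
scene held bottom part (array([0.4612, 0.246 ]), np.float64(0.0007), 331) zmin 0.1325909740290981
post (array([0.4604, 0.249 ]), np.float64(0.0013), 104)
top held bottom part (array([0.4633, 0.247 ]), np.float64(0.0004), 117) zmin 0.13464206859441463
post (array([0.4622, 0.2502]), np.float64(0.0004), 31)
```

View pics/d.png

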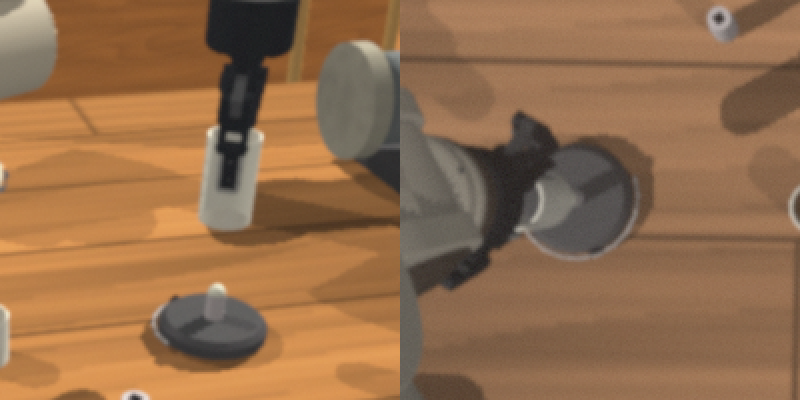

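The picture shows the chimney above the post, upright: held tube at (228,180), post at (217,300). By depth it sits about 3 mm short in y. I'll correct that while lowering.

apply_moves(
  commands=[
    [0.005, -0.002, -0.002, 0, -1],
    [0.02, -0.002, -0.002, 0, -1],
    [0.04, -0.002, -0.002, 0, -1],
    [0.06, -0.002, -0.002, 0, -1],
    [0.075, -0.002, -0.002, 0, -1],
    [0.088, -0.002, -0.002, 0, -1],
    [0.097, -0.002, -0.002, 0, -1],
    [0.102, -0.002, -0.002, 0, -1],
    [0.104, -0.002, -0.002, 0, -1],
    [0.104, -0.002, -0.002, 0, -1],
  ],
)

```text
time: 8.9
ee_pos: [0.4618, 0.2511, 0.0669]
tcp_rot: [137.1, 89.9, 18.8]
wrist_force: [-0.8, 0.6, -1.7]
opening: 0.0494
```

apply_moves(
  commands=[
    [0.001, 0, 0, 0, -1],
    [0.002, 0, 0, 0, -1],
    [0.003, 0, 0, 0, -1],
    [0.004, 0, 0, 0, -1],
    [0.004, 0, 0, 0, -1],
  ],
)

```text
time: 9.4
ee_pos: [0.4618, 0.2511, 0.0629]
tcp_rot: [136.2, 89.9, 17.9]
wrist_force: [-0.1, -0.2, -0.8]
opening: 0.0498
```

apply_moves(
  commands=[
    [0.001, 0, 0, 0, -1],
    [0.0015, 0, 0, 0, -1],
    [0.002, 0, 0, 0, -1],
    [0.0025, 0, 0, 0, -1],
    [0.0025, 0, 0, 0, -1],
  ],
)

```text
time: 9.9
ee_pos: [0.4618, 0.2511, 0.0602]
tcp_rot: [135.2, 89.9, 17.0]
wrist_force: [-0.5, 0.4, -0.9]
opening: 0.0493
```

```bash
python3 -c "
from h import *
rel((.462,.249,.0594))"
```

```text
t 9.9 pos [0.4618 0.2511 0.0602] q [ 28.5   1.7 -12.3  75.9  -0.  146.8] F [-0.5  0.4 -0.9] open 0.04925397518239472
y axis [ 0.881 -0.473  0.001] yaw of y -28.3 x axis [ 0.002  0.001 -1.   ]
rel [0.0008 0.0012 0.0017]
```

apply_moves(
  commands=[
    [0.0005, 0, 0, 0, -1],
    [0.001, 0, 0, 0, -1],
    [0.0015, 0, 0, 0, -1],
    [0.0015, 0, 0, 0, -1],
  ],
)

```text
time: 10.3
ee_pos: [0.4618, 0.2512, 0.0594]
tcp_rot: [140.3, 89.9, 22.1]
wrist_force: [-2.4, -0.4, 4.4]
opening: 0.0495
```

Contact: the force went up to +4 N at the expected height. Releasing.

apply_moves(
  commands=[
    [0, 0, 0, 0, 0.25],
    [0, 0, 0, 0, 0.35],
    [0, 0, 0, 0, 0.45],
    [0, 0, 0, 0, 0.55],
    [0, 0, 0, 0, 0.65],
    [0, 0, 0, 0, 0.65],
    [0, 0, 0, 0, 0.65],
  ],
)

```text
time: 11.0
ee_pos: [0.4618, 0.2511, 0.0593]
tcp_rot: [139.9, 89.9, 21.7]
wrist_force: [0.2, -0.4, 0.8]
opening: 0.0705
```

```bash
python3 -c "
from h import *
rel((.462,.249,.2))
ims=[]
for n in('scene','top'):
    c=cams.camera(n);P=cloud(c);ims.append(c['frame'])
    for z in(.03,.06):
        a=sel(P,(.462,.25),.03,z,z+.03);print(n,z,fit(a,.025))
cv2.imwrite('pics/e.png',np.hstack([ims[0][80:280,320:520],ims[1][180:380,100:300]]).repeat(2,0).repeat(2,1))"
```

```text
t 11.0 pos [0.4618 0.2511 0.0593] q [ 28.5   1.7 -12.4  75.8  -0.  146.8] F [ 0.2 -0.4  0.8] open 0.07054616279624393
y axis [ 0.881 -0.473  0.002] yaw of y -28.3 x axis [ 0.002  0.001 -1.   ]
rel [-0.1407  0.0014  0.0015]
scene 0.03 (array([0.4609, 0.2492]), np.float64(0.0008), 304)
scene 0.06 (array([0.4613, 0.2491]), np.float64(0.0007), 205)
top 0.03 (array([0.466 , 0.2158]), np.float64(0.0075), 135)
top 0.06 (array([0.4625, 0.2504]), np.float64(0.0002), 93)
```

View pics/e.png

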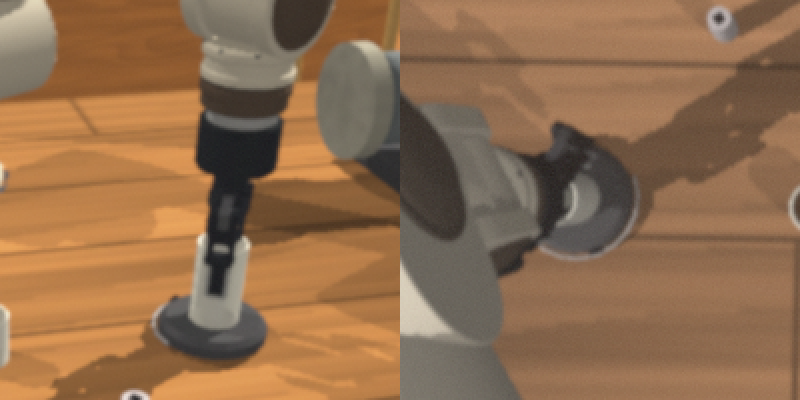

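The picture shows the chimney standing upright on the base, (217,280) on the left, with the fingers open on either side. I'll go straight up.

apply_moves(
  commands=[
    [-0.01, 0, 0, 0, 0.65],
    [-0.025, 0, 0, 0, 0.65],
    [-0.045, 0, 0, 0, 0.65],
    [-0.07, 0, 0, 0, 0.65],
    [-0.1, 0, 0, 0, 0.65],
    [-0.13, 0, 0, 0, 0.65],
    [-0.15, 0, 0, 0, 0.65],
    [-0.15, 0, 0, 0, 0.65],
    [-0.15, 0, 0, 0, 0.65],
    [-0.15, 0, 0, 0, 0.65],
  ],
)

```text
time: 12.1
ee_pos: [0.4612, 0.2509, 0.2088]
tcp_rot: [134.3, 89.9, 16.1]
wrist_force: [-0.9, 0.5, -0.1]
opening: 0.0701
```

```bash
python3 -c "
from h import *
rel((.462,.249,.2))
ims=[]
for n in('scene','top'):
    c=cams.camera(n);P=cloud(c);ims.append(c['frame'])
    for z0,z1 in((.03,.06),(.06,.1),(.1,.12)):
        a=sel(P,(.462,.25),.04,z0,z1);print(n,z0,fit(a,.025),np.percentile(a[:,2],98))
    print('short',fit(sel(P,(.457,.013),.04,.02,.06),.025))
cv2.imwrite('pics/f.png',np.hstack([ims[0][80:280,280:480],ims[1][180:380,130:330]]).repeat(2,0).repeat(2,1))"
```

```text
t 12.1 pos [0.4612 0.2509 0.2088] q [ 28.6   1.    3.5  92.3  -0.  146.8] F [-0.9  0.5 -0.1] open 0.07011842463513654
y axis [ 0.881 -0.473  0.001] yaw of y -28.3 x axis [ 0.001  0.    -1.   ]
rel [0.0088 0.0016 0.0013]
scene 0.03 (array([0.4609, 0.2492]), np.float64(0.0007), 323) 0.05940828890278952
scene 0.06 (array([0.4616, 0.249 ]), np.float64(0.0011), 580) 0.09935823064676146
scene 0.1 (array([0.4624, 0.2487]), np.float64(0.0015), 188) 0.1071024612329631
short (array([0.4577, 0.0109]), np.float64(0.0013), 590)
top 0.03 (array([0.4625, 0.2482]), np.float64(0.0017), 267) 0.059306707890562436
top 0.06 (array([0.4625, 0.2484]), np.float64(0.0015), 307) 0.099312064086346
top 0.1 (array([0.4622, 0.2494]), np.float64(0.0016), 163) 0.10912748308549985
short (array([0.4578, 0.0119]), np.float64(0.0019), 126)
```

View pics/f.png

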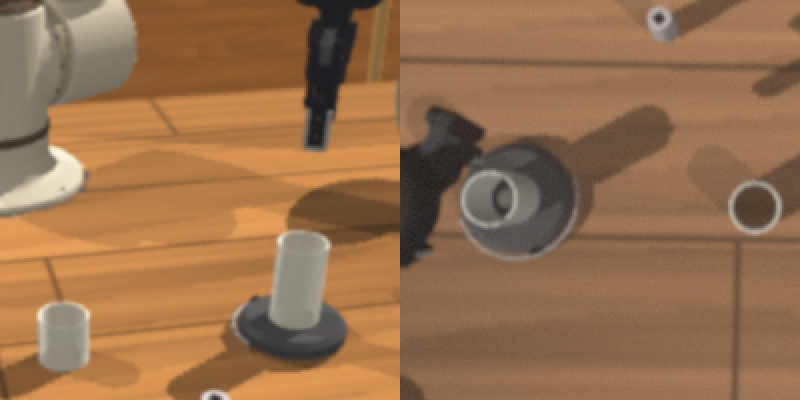

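The chimney stands upright around the post, at (298,280) in the left view and (500,198) in the right. Its top is at 107 mm as expected, and the gripper is clear of it.

```bash
python3 -c "
from workcell import bot
print(bot.job_done())"
```

```text
the job is handed in; nothing more can be done
None
```

The tall chimney is standing upright and flat on the lantern's base, around the light post. I let go of it and handed the job in at about 12 s on the robot's clock.

- **Grip and set-down:** I held it with a 22 N grip setting. It touched the base with roughly 6 N before I opened the fingers.
- **Final position:** after release its axis is at about (0.462, 0.249), within about 1 mm of the post. The lower, middle and upper parts agree to 1–2 mm, so it is upright. The top is at 107 to 109 mm, where 107 mm is expected.
- **Surroundings:** I never went near the short chimney. It measures (0.458, 0.011), the same as the first rough look within a few mm. The gripper ended about 100 mm above the glass, touching nothing.
- **Checks that disagreed:** the two cameras differed by 1–2 mm, which is their calibration error. One top-camera fit right after release was off because the gripper blocked the view, and it came out right once the gripper was raised.

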